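# Mark the roller weights in the hand press

## Robot

A 6-joint arm with a two-finger parallel gripper is mounted at the origin on the work surface. World frame = base frame: x ahead of the robot, y to its left, z up, the work surface at z = 0. Lengths are in mm, angles in rad, forces in N, time in s.
With the tool pointing down it reaches from about 400 to 825 mm from the base axis. Payload 7 kg.
Tool frame: the origin (TCP) lies at the very end of the fingers, on their centre line; the grasp point (between the pads) lies 19 mm behind it; z points along the fingers, y is the line along which they close (so a half turn about z gives the same grasp; the last joint's range is limited). The gripper opens to 85 mm and grips with 20 to 120 N. Pads are 22 mm wide; open, the fingers measure 114 mm over their backs; the gripper's body (76 mm by 85 mm) begins 54 mm behind the grasp point. The pads swing forward as they close: fully open they stand 13 mm farther back than shut.
Start: joints at [-1.021, 0.359, 0.012, 0, -1.224, -0.288], TCP at [174.677, -651.984, 231.302] pointing down, gripper open.
Joint ranges: [-3.07, 3.07], [-1.43, 2.12], [-1.02, 1.25], [-3.03, 1.67], [-3.05, -0], [-3.03, 3.03]. Speed limits (rad/s): [2.39, 2.39, 3.01, 3.14, 3.14, 3.14].

## Interface

Orientations are given as a rotation vector (axis times angle).
In Python, from station import ctrl gives the robot as it stands.
- The arm moves only by the shell command python3 -m pendant 'ROWS' [FORCE]. ROWS is JSON, one flat list of numbers, 7 for each row, row after row: the turn, a rotation vector about the tool's x, y, z each as a share of 6 degrees, from -1 to 1, then the shift along the tool's x, y, z each as a share of 0.2 m, from -1 to 1, then the opening, from -1 (shut) to 1 (fully open). A call has 1 to 12 rows; each row shifts and turns the commanded pose from where the row before left it, along the tool's axes as they then stand; what a row does not reach is not made up. A row lasts 1/12 s, in which the tool goes at most 41.7 mm and 7.16 degrees, less where a joint would pass 70% of its speed; a pose out of reach is approached as far as the arm can. A call with a number of a shift or a turn outside -1 to 1 is refused whole. A call with a gripper value outside its range is refused whole. The fingers move at their own pace and stop on an object; FORCE is the grip in N (left out, the last holds). Time passes only in rows, so rows that do not move let the fingers close. It gives the time, the measured TCP pose, the force, the opening and the grip force at its end, in the units of the state.
- ctrl.state(): the state, without advancing time (a new reading comes with each control period).
- ctrl.capture(name): name is "side" or "top" or "wrist"; returns a dict with "pixels" (400x640x3 uint8, red, green, blue), "fx", "fy", "cx", "cy" (pixels), "distortion" ([k1, k2, p1, p2, k3] as OpenCV has them; the pictures are not rectified), "world_from_camera" (4x4, takes a point from camera to world coordinates). Camera axes: x right, y down, z forward; pixel columns grow to the right and rows downward; lengths in mm; the calibration is good to about 2 mm. A picture is of the moment at which its call begins. There is no depth.
- ctrl.finish_job(): hands the job in; it is judged then, once.
The state is a dict: "t": time; "joint_pos": joint angles; "qd": joint speeds; "joint_torque": joint torques, N m; "position": TCP position; "tool_rot": TCP orientation; "wrist_force": force on the tool from outside, world axes, zero at the start; "ft_torque": the same for the moment, N m; "opening": finger opening in mm; "finger_force": force on a finger pad.
Only numpy, scipy, OpenCV 4.12 (cv2) and the standard library are available. Lean on these libraries where they do the work, as an engineer would, in place of code of your own. Each camera call takes 0.05 s, during which the arm holds its last target. There are 200 camera calls.

## Task

Mark all the roller weights from the rubber mat in the hand press: pull the press's slide out to its stop, stand each roller flat in a pocket of its own, push the slide fully home, and give the plunger two full strokes down to its stop, letting it spring right up after each. Then pull the slide out to its stop again, stand all the rollers upright on the floor of the red tray, and leave the slide pushed fully home. Never work the plunger while the slide is open, and leave the other things on the bench where they are.

Things in the scene. Friction and masses are not known exactly. Their poses are not given: they have to be found in the camera images.
- slide (a joint): Travel of the press's loading slide in m: 0 = fully home inside the press, 0.100 = pulled out to its stop, towards the front of the press (the press's -x, roughly towards the robot). A light return spring (2.5 N at the stop) and stiff rails (5 N of friction): it stays where it is left; pulling takes up to 8 N.
- plunger (a joint): Travel of the press's spring plunger in m: 0 = up, 0.022 = down on its stop. About 5 N to start, 12 N at the stop; it springs up by itself.
- press: Grey hand marking press, fixed to the bench: a low bridge 110 (x) x 210 (y) x 80 mm high, open at front and back, with a spring plunger standing out of its top centre. Origin: bench level under the plunger axis; -x is its front, z up.
- plunger_top (a point): Centre of the top of the plunger's black round head (48 mm across, 14 mm thick), 120 mm above the bench when up; moves with the plunger. Push it straight down.
- slide_grip (a point): Centre of the top of the slide's black upright grip tab: 26 mm (x) x 14 mm (y) x 43 mm high, top 55 mm above the bench, standing at the front end of the slide; pinch it across y from above. Moves with the slide; axes as the press. At home it stands 85 mm in front of the plunger axis, 30 mm clear of the bridge.
- pocket_left (a point): Centre of the floor of the +y pocket of the slide. The slide is a flat steel plate 155 x 170 mm, upper face 12 mm above the bench, with three square pockets 35 x 35 mm in a row along y, 60 mm apart, with aluminium rims 5 mm high. At home the pockets lie hidden under the bridge; pulled out they are 100 mm in front of the plunger axis. Moves with the slide; axes as the press.
- pocket_middle (a point): The same for the middle pocket.
- pocket_right (a point): The same for the -y pocket.
- tray: Red plastic tray, fixed, 200 (x) x 150 (y) x 26 mm high, walls 4 mm, floor 4 mm thick, open at the top: the place for finished rollers. Origin: centre of its underside.
- mat: Flat black rubber mat, fixed, 200 (x) x 150 (y) x 3 mm, on which the rollers stand at the start. Origin: centre of its underside.
- roller_a: Scooter roller weight: plain white nylon cylinder with a brass core, 28 mm across, 20 mm high, 60 g, standing on end. Origin: centre of its underside, z along its axis. Two or three of these identical rollers are present.
- roller_b: Another roller, identical. May be absent.
- roller_c: Another roller, identical. May be absent.
- spray_can: Blue spray can, 64 mm across, 190 mm high, loose; bystander. Origin: centre of its underside.
- clutch_basket: Aluminium clutch basket, 110 mm across, 44 mm high, loose; bystander. Origin: centre of its underside.
- oil_filter: Yellow oil filter, 48 mm across, 48 mm high, loose; bystander. Origin: centre of its underside.
- screwdriver: Screwdriver lying on the bench; bystander.
Mind the look-alikes: they are no part of the job. Several things have the shape of the tray; the one meant has the colours described above.

How it is judged:
By the outcome, as a careful person would: the job done as asked, in the order asked, and still so for the second after the job is handed in, with the robot touching nothing.
Of roller_a, roller_b, roller_c only 2 to 3 are there at a start; the rules pass over those that are not, and their reading is None.
At some moment in a run one of roller_a, roller_b, roller_c may be knocked a few centimetres aside while the robot is not near it.
Once in a run the grip may slacken for a moment while it holds something.
It also fails if it takes over 210 s, if anything falls off the work surface, if the arm or the gripper's body presses on something with over 40 N, if the wrist force passes 120 N, or if a joint passes its speed limit or range.

## Working session

There is one attempt and no reset: what is moved stays moved. The work goes in short steps, Python scripts to look and compute and a shell command to move; the robot and the scene stay as the last step left them, time stands still between calls to the robot, and variables do not carry over. Pictures are saved under pics/ and viewed, at most 14 in all, crops included, and the job is handed in when it is done.

```bash
mkdir -p pics; ls; cat > h.py <<'E'
import numpy as np, cv2, json
from scipy.spatial.transform import Rotation as R
from station import ctrl
def snap(cam,name):
    c=ctrl.capture(cam); cv2.imwrite(f'pics/{name}.png',c['pixels'][:,:,::-1])
    np.savez(f'pics/{name}.npz',**{k:np.array(v) for k,v in c.items()}); return c
def px2w(name,uv,z):
    c=np.load(f'pics/{name}.npz'); K=np.array([[c['fx'],0,c['cx']],[0,c['fy'],c['cy']],[0,0,1]],float)
    n=cv2.undistortPoints(np.array(uv,float).reshape(-1,1,2),K,c['distortion'].astype(float)).reshape(-1,2)
    T=c['world_from_camera']; d=np.c_[n,np.ones(len(n))]@T[:3,:3].T; o=T[:3,3]
    z=np.broadcast_to(z,len(n)); return o+d*((z-o[2])/d[:,2])[:,None]
def st():
    s=ctrl.state(); print(round(s['t'],2),np.round(s['position'],1),np.round(s['tool_rot'],3),'F',np.round(s['wrist_force'],1),'op',round(s['opening'],1),'ff',s['finger_force']); return s
def shift(*pts,yaw=None):
    """print tool-axis shift (in 0.2 m shares) from the current pose to world points in turn"""
    s=ctrl.state(); M=R.from_rotvec(s['tool_rot']); p=np.array(s['position'])
    print('tool x',np.round(M.as_matrix()[:,0],3),'y',np.round(M.as_matrix()[:,1],3))
    for q in pts:
        print(np.round(q,1),'->',np.round(M.inv().apply(np.array(q)-p)/200,4)); p=np.array(q,float)
E
python3 - <<'E'
from h import *
st()
for n in('top','side'):
    c=snap(n,n+'0'); print(n,np.round(c['world_from_camera'],2).tolist(),c['fx'])
    
E
```

```text
pics
0.0 [ 174.6 -651.5  230.4] [ 4.100e-01 -3.114e+00 -2.000e-03] F [ 0.4 -0.7 -0.1] op 85.3 ff 0.0
top [[0.01, -1.0, 0.08, 425.27], [-1.0, -0.01, 0.0, -111.4], [-0.0, -0.08, -1.0, 1112.12], [0.0, 0.0, 0.0, 1.0]] 382.55986479896603
side [[-1.0, -0.07, 0.06, 426.13], [-0.09, 0.67, -0.73, 860.57], [0.02, -0.74, -0.68, 1010.1], [0.0, 0.0, 0.0, 1.0]] 483.47271753477116
```

View pics/top0.png

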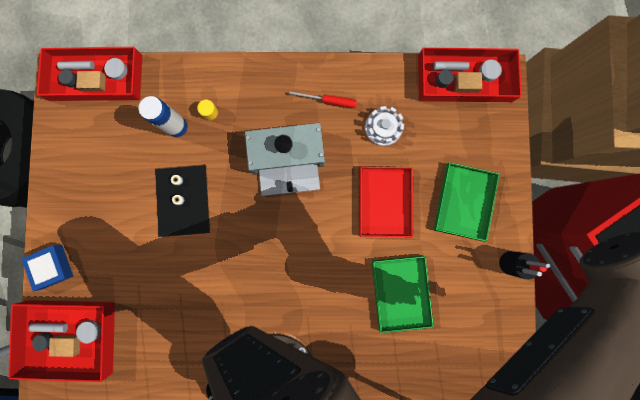

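View pics/side0.png

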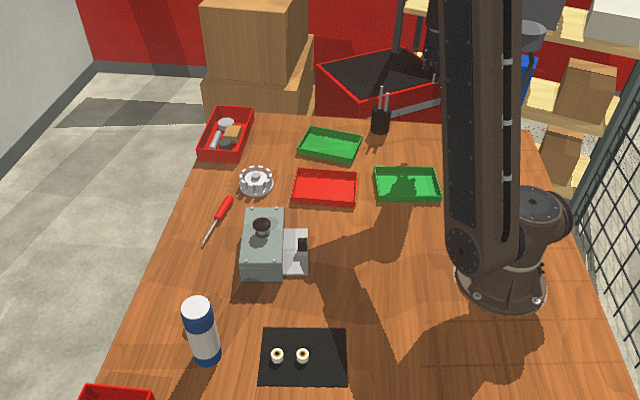

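The top view shows two rollers on the mat at about (177,180) and (178,200), the press at (285,145) with its grip at (289,186), and the red tray at (386,201). I'll enlarge the middle.

```bash
python3 - <<'E'
from h import *
im=cv2.imread('pics/top0.png')
cv2.imwrite('pics/c0.png',cv2.resize(im[110:250,150:350],None,fx=4,fy=4,interpolation=cv2.INTER_CUBIC))
a=lambda uv,z:print(np.round(px2w('top0',uv,z),1).tolist())
a([(177,180),(178,200)],23)
b=lambda uv,z:print(np.round(px2w('side0',uv,z),1).tolist())
b([(277,352.5),(302.5,353)],23)
a([(360,167),(411,167),(413,236),(360,236)],26)
E
```

```text
[[553.8, 288.8, 23.0], [496.1, 283.9, 23.0]]
[[554.2, 290.4, 23.0], [496.5, 285.7, 23.0]]
[[593.7, -237.4, 26.0], [594.7, -384.0, 26.0], [397.6, -387.1, 26.0], [396.9, -236.8, 26.0]]
```

View pics/c0.png

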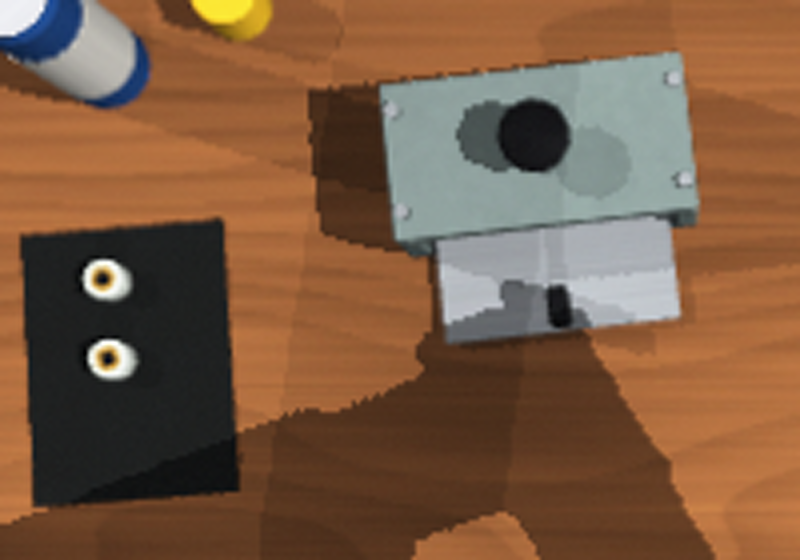

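```bash
cat >> h.py <<'E'
E
python3 - <<'E'
from h import *
f=lambda uv:[(150+(u-1.5)/4,110+(v-1.5)/4) for u,v in uv]
co=px2w('top0',f([(380,86),(681,53),(697,212),(397,240)]),80); print(np.round(co,1).tolist(), co.mean(0))
ey=co[0]-co[1]+co[3]-co[2]; ey/=np.linalg.norm(ey); yaw=np.arctan2(-ey[0],ey[1]); print('yaw',np.degrees(yaw),np.linalg.norm(co[0]-co[1]),np.linalg.norm(co[0]-co[3]))
ex=np.array([np.cos(yaw),np.sin(yaw),0])
pl=px2w('top0',f([(533,135)]),120)[0]; print('pl',pl, px2w('side0',[(262.5,223.5)],120))
print('grip', (pl-85*ex), px2w('top0',f([(553,300)]),55), px2w('side0',[(302,243)],55))
print('rollers',px2w('top0',f([(103,279),(109,358)]),23))
print('mat',px2w('top0',f([(22,236),(222,220),(238,489),(34,505)]),3).round(0).tolist())
s=st();M=R.from_rotvec(s['tool_rot']).as_matrix();print(M.round(3))
g=pl-85*ex
shift((g[0],g[1],230))
y=M[:,1];print('tool y angle from ey deg',np.degrees(np.arctan2(y[1],y[0])-np.arctan2(ey[1],ey[0])))
E
```

```text
[[683.2, 85.4, 80.0], [707.2, -121.2, 80.0], [596.8, -132.7, 80.0], [576.5, 71.6, 80.0]] [640.8878764  -24.22185446  80.        ]
yaw 6.15743037560231 208.07272075806017 107.5895726403195
pl [640.72659987 -23.75454072 120.        ] [[636.41889987 -19.82564508 120.        ]]
grip [556.21697074 -32.87169951 120.        ] [[538.63313137 -33.39460689  55.        ]] [[533.30750325 -22.24157615  55.        ]]
rollers [[555.58738494 293.56975182  23.        ]
 [498.60111398 287.2749939   23.        ]]
mat [[590.0, 362.0, 3.0], [602.0, 214.0, 3.0], [405.0, 197.0, 3.0], [393.0, 346.0, 3.0]]
0.1 [ 174.6 -651.6  230.5] [ 4.100e-01 -3.114e+00 -2.000e-03] F [ 1.  -0.4  0.6] op 85.2 ff 0.0
[[-0.966 -0.259 -0.001]
 [-0.259  0.966  0.001]
 [ 0.     0.002 -1.   ]]
tool x [-0.966 -0.259  0.   ] y [-0.259  0.966  0.002]
[556.2 -32.9 230. ] -> [-2.6436  2.4947  0.0056]
tool y angle from ey deg 8.833236627780014
```

```bash
python3 -m pendant '[0,0,0.74,0,0,0,0.1, 0,0,0.74,0,0,0,0.1, 0,0,0,-0.118,0.16,0,0.1, 0,0,0,-0.118,0.16,0,0.1, 0,0,0,-0.118,0.16,0,0.1, 0,0,0,-0.118,0.16,0,0.1, 0,0,0,-0.118,0.16,0,0.1, 0,0,0,-0.118,0.16,0,0.1, 0,0,0,-0.118,0.16,0,0.1, 0,0,0,-0.118,0.16,0,0.1, 0,0,0,-0.118,0.16,0,0.1, 0,0,0,-0.118,0.16,0,0.1]' 40 && python3 -m pendant '[0,0,0,-0.118,0.16,0,0.1, 0,0,0,-0.118,0.16,0,0.1, 0,0,0,-0.118,0.16,0,0.1, 0,0,0,-0.118,0.16,0,0.1, 0,0,0,-0.118,0.16,0,0.1, 0,0,0,-0.118,0.16,0,0.1, 0,0,0,-0.118,0.16,0,0.1, 0,0,0,-0.118,0.16,0,0.1, 0,0,0,0,0,0,0.1, 0,0,0,0,0,0,0.1]' && python3 - <<'E'
from h import *
st(); c=snap('wrist','w1'); print(c['world_from_camera'].round(2).tolist() if hasattr(c['world_from_camera'],'round') else c['world_from_camera'])
E
```

```text
t: 1.1
position: [375.5, -306.8, 231.2]
tool_rot: [-0.167, 3.137, 0.0]
wrist_force: [0.9, 0.8, -1.8]
opening: 47.0
finger_force: 0.0
t: 1.93
position: [536.1, -32.2, 230.4]
tool_rot: [0.172, -3.135, 0.0]
wrist_force: [0.4, 0.0, 0.8]
opening: 47.0
finger_force: 0.0
1.93 [536.1 -32.2 230.4] [ 0.172 -3.135  0.   ] F [0.4 0.  0.8] op 47.0 ff 0.0
[[-0.11, 0.94, 0.31, 456.68], [0.99, 0.1, 0.03, -40.58], [-0.0, 0.31, -0.95, 372.93], [0.0, 0.0, 0.0, 1.0]]
```

View pics/w1.png

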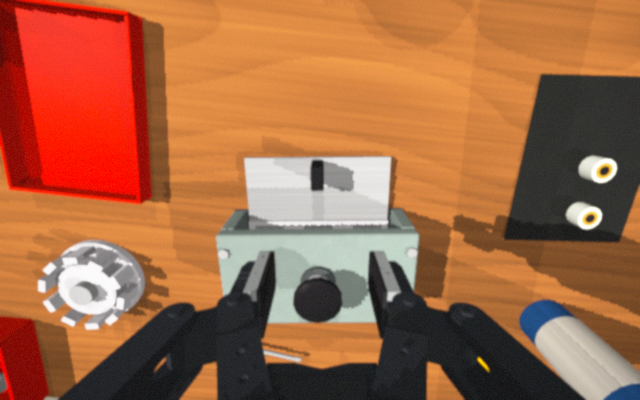

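```bash
python3 - <<'E'
from h import *
print('grip back top',px2w('w1',[(317.5,190)],55),'front bottom',px2w('w1',[(317,160)],12))
print('plunger',px2w('w1',[(318,299)],120), 'slide front corners',px2w('w1',[(245,157),(390,157)],12))
print('bridge front corners',px2w('w1',[(218,235),(418,235)],80))
print('rollers',px2w('w1',[(602,170),(590,217)],23))
E
```

```text
grip back top [[548.54769396 -34.70826229  55.        ]] front bottom [[525.01168082 -38.32277039  12.        ]]
plunger [[636.39970802 -24.0913198  120.        ]] slide front corners [[ 530.6740323  -121.52031206   12.        ]
 [ 512.25883087   45.28028455   12.        ]]
bridge front corners [[ 599.9054869  -130.93420432   80.        ]
 [ 577.5243645    71.68593016   80.        ]]
rollers [[498.79830832 284.75483514  23.        ]
 [555.43444402 292.73875597  23.        ]]
```

```bash
python3 -m pendant '[0,0,0,0,-0.015,0.16,0.1, 0,0,0,0,0,0.18,0.1, 0,0,0,0,0,0.18,0.1, 0,0,0,0,0,0.18,0.1, 0,0,0,0,0,0.18,0.1, 0,0,0,0,0,0.14,0.1, 0,0,0,0,0,0,0.1, 0,0,0,0,0,0,-1, 0,0,0,0,0,0,-1, 0,0,0,0,0,0,-1, 0,0,0,0,0,0,-1, 0,0,0,0,0,0,-1]' 50; python3 -m pendant '[0,0,0,0,0,0,-1, 0,0,0,0,0,0,-1]' 50
```

```text
t: 2.98
position: [537.4, -37.1, 29.6]
tool_rot: [-0.169, 3.133, 0.0]
wrist_force: [-0.1, -3.6, 7.0]
opening: 13.3
finger_force: 50.4
t: 3.15
position: [537.4, -37.0, 29.6]
tool_rot: [-0.169, 3.133, -0.0]
wrist_force: [-1.0, -2.8, 7.4]
opening: 13.2
finger_force: 50.4
```

```bash
python3 -m pendant '[0,0,0,0.05,0,0,-1, 0,0,0,0.05,0,0,-1, 0,0,0,0.05,0,0,-1, 0,0,0,0.05,0,0,-1, 0,0,0,0.05,0,0,-1, 0,0,0,0.05,0,0,-1, 0,0,0,0.05,0,0,-1, 0,0,0,0.04,0,0,-1, 0,0,0,0.01,0,0,-1, 0,0,0,0,0,0,-1]'; python3 -m pendant '[0,0,0,0.01,0,0,-1, 0,0,0,0.01,0,0,-1, 0,0,0,0,0,0,-1]'
```

```text
t: 3.98
position: [459.8, -46.1, 29.6]
tool_rot: [-0.171, 3.13, -0.001]
wrist_force: [9.1, -14.1, 0.7]
opening: 13.1
finger_force: 50.8
t: 4.23
position: [459.7, -46.0, 29.7]
tool_rot: [-0.172, 3.124, -0.0]
wrist_force: [25.5, -21.2, -17.8]
opening: 13.0
finger_force: 50.3
```

```bash
python3 -m pendant '[0,0,0,-0.01,0,0,-1, 0,0,0,0,0,0,0.1, 0,0,0,0,0,0,0.1, 0,0,0,0,0,0,0.1, 0,0,0,0,0,-0.15,0.1, 0,0,0,0,0,-0.2,0.1, 0,0,0,0,0,-0.2,0.1, 0,0,0,0,0,-0.2,0.1, 0,0,0,0,0,-0.2,0.1,0,0,0,0,0,0,0.1, 0,0,0,0,0,0,0.1]' ;python3 - <<'E'
from h import *
st(); c=snap('wrist','w2'); c=snap('top','t2')
E
```

```text
t: 5.15
position: [455.5, -45.0, 220.2]
tool_rot: [-0.168, 3.131, 0.003]
wrist_force: [-0.9, 0.5, -1.0]
opening: 47.0
finger_force: 0.0
5.15 [455.5 -45.  220.2] [-1.680e-01  3.131e+00  3.000e-03] F [-0.9  0.5 -1. ] op 47.0 ff 0.0
```

View pics/w2.png

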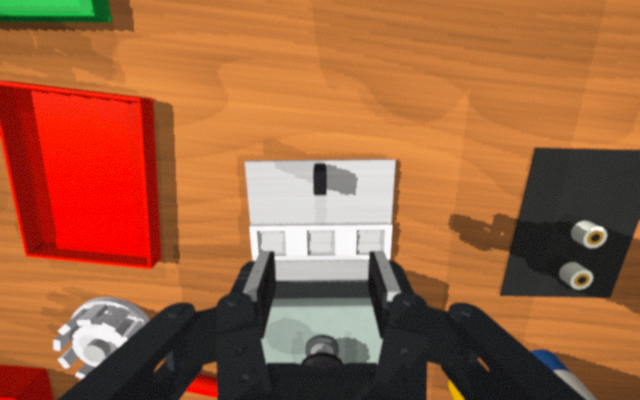

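```bash
python3 - <<'E'
from h import *
p=px2w('w2',[(271.5,243),(320.5,242.5),(370,242)],14); print('pockets',p.round(1).tolist())
print('slide front',px2w('w2',[(245,161),(395,161)],12).round(1).tolist())
print('grip back top',px2w('w2',[(320.5,193)],55))
r=px2w('w2',[(595,236),(580.5,278.5)],23);print('rollers',r)
im=cv2.imread('pics/t2.png');cv2.imwrite('pics/c2.png',cv2.resize(im[150:250,150:350],None,fx=4,fy=4,interpolation=cv2.INTER_CUBIC))
# white blobs on mat, top view
m=(im[160:240,155:210].min(2)>150).astype('u1');n,l,s,c=cv2.connectedComponentsWithStats(m);print(s.tolist(),(c+[155,160]).tolist(),px2w('t2',c[1:]+[155,160],20))
E
```

```text
pockets [[551.8, -95.6, 14.0], [544.8, -36.0, 14.0], [537.6, 24.3, 14.0]]
slide front [[453.8, -131.3, 12.0], [435.7, 37.0, 12.0]]
grip back top [[469.10843085 -43.9798905   55.        ]]
rollers [[497.22278404 286.56872614  23.        ]
 [555.1482657  290.99088154  23.        ]]
[[0, 0, 55, 80, 4312], [23, 16, 1, 1, 1], [21, 23, 1, 1, 1], [23, 22, 1, 1, 1], [22, 35, 1, 1, 1], [0, 60, 8, 20, 84]] [[182.4809833024119, 198.90816326530611], [178.0, 176.0], [176.0, 183.0], [178.0, 182.0], [177.0, 195.0], [157.53571428571428, 230.61904761904762]] [[565.79534889 287.36585465  20.        ]
 [545.42687769 292.49736799  20.        ]
 [548.35659735 286.76706329  20.        ]
 [510.70621886 288.40635072  20.        ]
 [408.08793417 341.44182854  20.        ]]
```

View pics/c2.png

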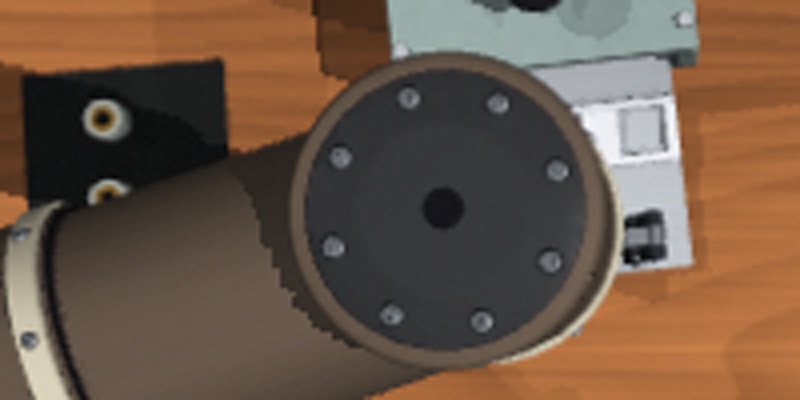

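```bash
python3 - <<'E'
from h import *
print(px2w('t2',[(150+(644-1.5)/4,150+(130-1.5)/4)],14))
im=cv2.imread('pics/w2.png');cv2.imwrite('pics/c3.png',cv2.resize(im[150:290,235:405],None,fx=4.5,fy=4.2,interpolation=cv2.INTER_CUBIC))
E
```

```text
[[550.65319608 -95.99039132  14.        ]]
```

View pics/c3.png

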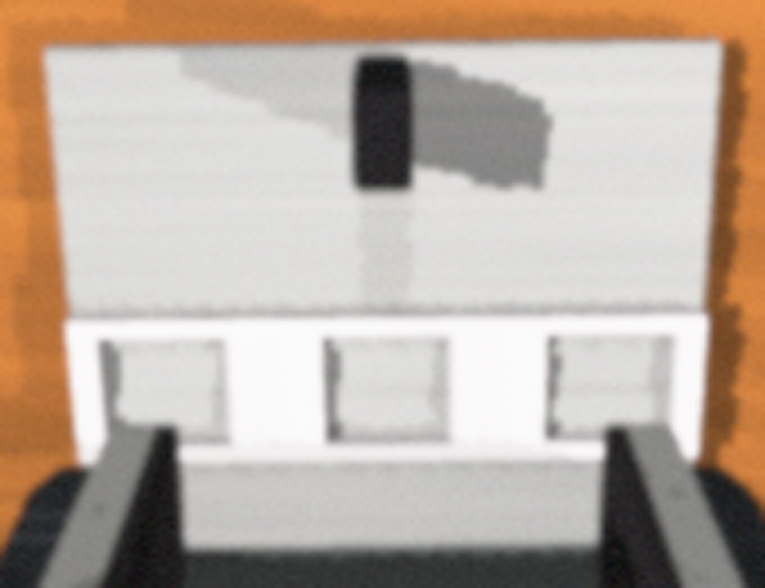

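```bash
python3 - <<'E'
from h import *
f=lambda q:[(235+(u-1.75)/4.5,150+(v-1.6)/4.2) for u,v in q]
for n,x0,x1 in(('R',101,230),('M',325,450),('L',548,672)):
    p=px2w('w2',f([(x0,337),(x1,337),(x1,442),(x0,442)]),17); print(n,p.mean(0).round(1),np.linalg.norm(p[1]-p[0]),np.linalg.norm(p[3]-p[0]))
print(px2w('w2',f([(385,315),(385,460)]),17), px2w('w2',f([(385,548)]),12))
s=st(); M=R.from_rotvec(s['tool_rot']).as_matrix(); print(M.round(3))
shift((498.0,286.0,180),(498,286,14))
E
```

```text
R [549.7 -95.4  17. ] 34.32464270157581 33.60805018618048
M [543.3 -35.8  17. ] 33.27781715335816 33.54936545733057
L [536.9  23.9  17. ] 33.02745444965908 33.57673463931571
[[519.96494439 -39.00249835  17.        ]
 [565.99197894 -34.10255018  17.        ]] [[598.95347769 -30.60581993  12.        ]]
5.25 [453.7 -45.5 217.1] [-1.680e-01  3.137e+00  1.000e-03] F [ 0.4 -0.2  0.2] op 47.0 ff 0.0
[[-0.994 -0.107 -0.   ]
 [-0.107  0.994  0.001]
 [-0.     0.001 -1.   ]]
tool x [-0.994 -0.107 -0.   ] y [-0.107  0.994  0.001]
[498. 286. 180.] -> [-0.3968  1.6242  0.1867]
[498 286  14] -> [ 0.0e+00 -6.0e-04  8.3e-01]
```

```bash
python3 -m pendant '[0,0,0,-0.044,0.18,0.02,0.3, 0,0,0,-0.044,0.18,0.02,0.3, 0,0,0,-0.044,0.18,0.02,0.3, 0,0,0,-0.044,0.18,0.02,0.3, 0,0,0,-0.044,0.18,0.02,0.3, 0,0,0,-0.044,0.18,0.02,0.3, 0,0,0,-0.044,0.18,0.02,0.3, 0,0,0,-0.044,0.18,0.02,0.3, 0,0,0,-0.044,0.18,0.02,0.3, 0,0,0,0,0,0.12,0.3, 0,0,0,0,0,0.12,0.3, 0,0,0,0,0,0,0.3]' ;python3 - <<'E'
from h import *
st(); c=snap('wrist','w4')
E
```

```text
t: 6.25
position: [495.2, 283.0, 126.8]
tool_rot: [0.167, -3.128, 0.01]
wrist_force: [-1.4, -0.4, -1.6]
opening: 55.9
finger_force: 0.0
6.25 [495.2 283.  126.8] [ 0.167 -3.128  0.01 ] F [-1.4 -0.4 -1.6] op 55.9 ff 0.0
```

View pics/w4.png

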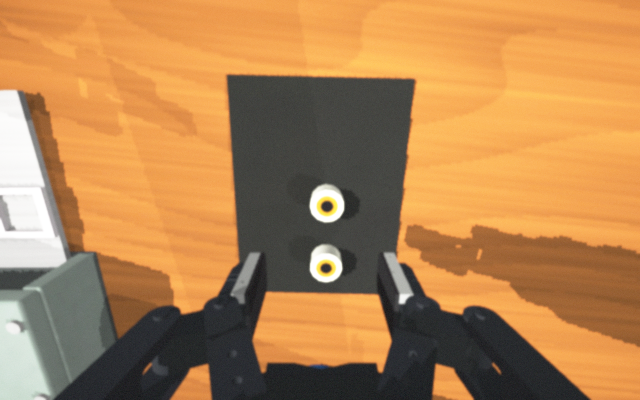

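```bash
python3 - <<'E'
from h import *
p=px2w('w4',[(327,206.5),(326,267.5)],23); print(p)
st(); shift((p[0][0],p[0][1],13))
E
```

```text
[[499.53470787 287.76653628  23.        ]
 [556.3640222  293.2898672   23.        ]]
6.3 [496.4 283.3 129.5] [ 0.168 -3.131  0.009] F [0.6 0.6 0.2] op 55.6 ff 0.0
tool x [-0.994 -0.107  0.007] y [-0.107  0.994 -0.005]
[499.5 287.8  13. ] -> [-0.0216  0.0238  0.5823]
```

```bash
python3 -m pendant '[0,0,0,-0.017,0.02,0.1,0.2, 0,0,0,0,0,0.15,0.2, 0,0,0,0,0,0.15,0.2, 0,0,0,0,0,0.12,0.2, 0,0,0,0,0,0.06,0.2, 0,0,0,0,0,0,0.2,0,0,0,0,0,0,0.2, 0,0,0,0,0,0,-1, 0,0,0,0,0,0,-1, 0,0,0,0,0,0,-1, 0,0,0,0,0,0,-1, 0,0,0,0,0,0,-1]' 50
```

```text
t: 7.3
position: [502.5, 290.0, 19.4]
tool_rot: [-0.168, 3.135, 0.003]
wrist_force: [-0.5, -1.5, 6.2]
opening: 24.1
finger_force: 48.7
```

```bash
python3 - <<'E'
from h import *
s=st(); print(s['joint_pos'])
a=snap('wrist','w5')['pixels'][150:400,170:490]; b=snap('side','s5')['pixels'][300:400,230:390]
cv2.imwrite('pics/c5.png',np.vstack([cv2.resize(a,(420,328)),cv2.resize(b,(420,262))])[:,:,::-1])
E
```

```text
7.3 [502.5 290.   19.4] [-1.680e-01  3.135e+00  3.000e-03] F [-0.5 -1.5  6.2] op 24.1 ff 48.7453955411911
[ 8.60575793e-01  4.24014147e-01 -4.46494571e-01  6.98542175e-04
 -6.97272662e-01 -2.32463435e+00]
```

View pics/c5.png

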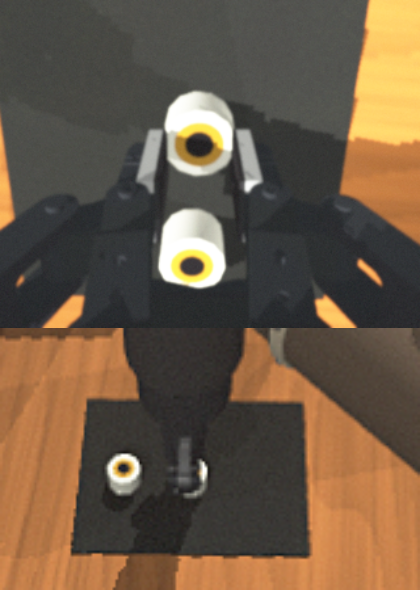

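```bash
python3 - <<'E'
from h import *
print(px2w('w5',[(322.4,259)],23), px2w('w5',[(322.4,259)],30), px2w('w5',[(170+191/1.3125,150+264/1.3125)],23))
c=np.load('pics/w5.npz');T=c['world_from_camera'];K=np.array([[c['fx'],0,c['cx']],[0,c['fy'],c['cy']],[0,0,1]],float)
s=ctrl.state();P=np.array(s['position'])
pts=np.array([P,P+[0,0,10],P+[0,0,19]])
Ti=np.linalg.inv(T);q=(pts@Ti[:3,:3].T+Ti[:3,3]);uv=cv2.projectPoints(q,np.zeros(3),np.zeros(3),K,c['distortion'].astype(float))[0].reshape(-1,2)
print(uv,((uv-[170,150])*1.3125))
E
```

```text
[[498.37587074 290.34065256  23.        ]] [[494.54505809 289.89234969  30.        ]] [[555.79961823 292.7530852   23.        ]]
[[320.73390568 262.60987342]
 [320.72260406 273.03734331]
 [320.71114416 283.61042025]] [[197.83825121 147.80045886]
 [197.82341782 161.4865131 ]
 [197.80837671 175.36367658]]
```

```bash
python3 -m pendant '[0,0,0,0,0,0,0.2, 0,0,0,0,0,0,0.2, 0,0,0,0,0,0,0.2, 0,0,0,0,0,0,0.2]' 50;  python3 - <<'E'
from h import *
s=st(); c=snap('wrist','w6');im=c['pixels'][:,:,::-1][190:390,230:430]
cv2.imwrite('pics/c6.png',cv2.resize(im,None,fx=3,fy=3))
E
```

```text
t: 7.73
position: [501.7, 289.3, 17.6]
tool_rot: [-0.168, 3.137, 0.001]
wrist_force: [0.4, -0.1, 0.1]
opening: 51.1
finger_force: 0.0
7.73 [501.7 289.3  17.6] [-1.680e-01  3.137e+00  1.000e-03] F [ 0.4 -0.1  0.1] op 51.1 ff 0.0
```

View pics/c6.png

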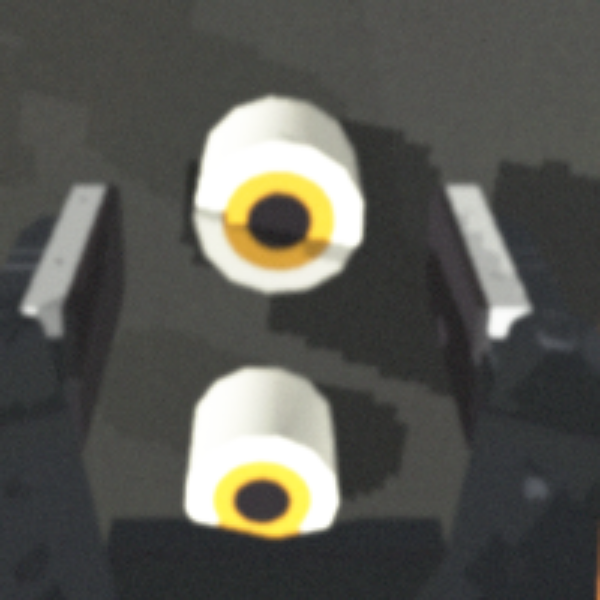

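```bash
python3 -m pendant '[0,0,0,0.007,0,0.037,0.2, 0,0,0,0,0,0,0.2, 0,0,0,0,0,0,-1, 0,0,0,0,0,0,-1, 0,0,0,0,0,0,-1, 0,0,0,0,0,0,-1, 0,0,0,0,0,0,-1, 0,0,0,0,0,0,-1]' 50;  python3 - <<'E'
from h import *
print('prev roller',px2w('w6',[(323.3,263.7),(230+262/3,190+499/3)],23))
E
```

```text
t: 8.45
position: [500.2, 289.1, 9.9]
tool_rot: [-0.168, 3.137, 0.0]
wrist_force: [0.3, 0.2, -0.4]
opening: 25.7
finger_force: 49.1
prev roller [[499.07857248 290.29596295  23.        ]
 [556.55270254 293.27194301  23.        ]]
```

```bash
python3 -m pendant '[0,0,0,0,0,-0.1,-1, 0,0,0,0,0,-0.16,-1, 0,0,0,0,0,-0.16,-1, 0,0,0,-0.005,-0.149,0,-1, 0,0,0,-0.005,-0.149,0,-1, 0,0,0,-0.005,-0.149,0,-1, 0,0,0,-0.005,-0.149,0,-1, 0,0,0,-0.005,-0.149,0,-1, 0,0,0,-0.005,-0.149,0,-1, 0,0,0,-0.005,-0.149,0,-1, 0,0,0,-0.005,-0.149,0,-1, 0,0,0,-0.005,-0.149,0,-1]' 50; python3 -m pendant '[0,0,0,0,0,0,-1, 0,0,0,0,0,0,-1]';  python3 - <<'E'
from h import *
s=st(); c=snap('wrist','w7');im=c['pixels'][:,:,::-1][130:390,180:440]
cv2.imwrite('pics/c7.png',cv2.resize(im,None,fx=2.3,fy=2.3))
shift((538,24,19.5))
E
```

```text
t: 9.45
position: [537.6, 21.9, 94.0]
tool_rot: [-0.168, 3.137, 0.0]
wrist_force: [1.0, 0.4, -0.7]
opening: 25.3
finger_force: 49.3
t: 9.62
position: [537.6, 21.9, 93.8]
tool_rot: [0.163, -3.137, -0.0]
wrist_force: [-0.8, 0.7, -0.2]
opening: 25.5
finger_force: 49.4
9.62 [537.6  21.9  93.8] [ 0.163 -3.137 -0.   ] F [-0.8  0.7 -0.2] op 25.5 ff 49.40507233142853
tool x [-0.994 -0.105  0.   ] y [-0.105  0.994  0.   ]
[538.   24.   19.5] -> [-0.0022  0.0057  0.3717]
```

View pics/c7.png

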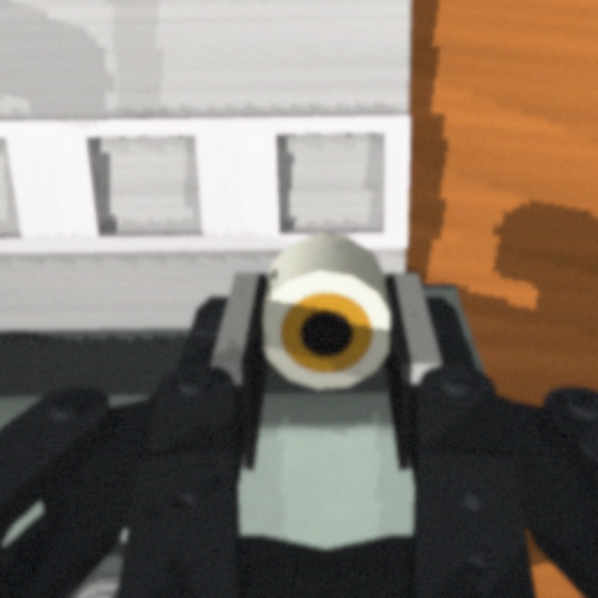

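```bash
python3 - <<'E'
from h import *
f=lambda q:[(180+(u-.65)/2.3,130+(v-.65)/2.3) for u,v in q]
print('roller',px2w('w7',f([(326,331)]),106.9))
for a,b in((277,385),(89,199)): print(px2w('w7',f([(a,135),(b,135),(b,233),(a+4,233)]),17).mean(0))
E
```

```text
roller [[536.04194307  22.03445365 106.9       ]]
[536.67743908  24.04647459  17.        ]
[542.9510065  -36.02735154  17.        ]
```

```bash
python3 -m pendant '[0,0,0,-0.0045,0.01,0.1,-1, 0,0,0,0,0,0.1,-1, 0,0,0,0,0,0.1,-1, 0,0,0,0,0,0.04,-1, 0,0,0,0,0,0.03,-1, 0,0,0,0,0,0,-1, 0,0,0,0,0,0,-1]' 50 && python3 -m pendant '[0,0,0,0,0,0,0.1, 0,0,0,0,0,0,0.1, 0,0,0,0,0,0,0.1, 0,0,0,0,0,-0.2,0.1, 0,0,0,0,0,-0.2,0.1, 0,0,0,0,0,-0.2,0.1, 0,0,0,0,0,0,0.1]';  python3 - <<'E'
from h import *
s=st(); c=snap('wrist','w8');im=c['pixels'][:,:,::-1][130:390,180:440]
cv2.imwrite('pics/c8.png',cv2.resize(im,None,fx=2,fy=2))
shift((556.5,293.2,140),(556.5,293.2,11))
E
```

```text
t: 10.25
position: [538.9, 26.1, 20.3]
tool_rot: [-0.169, 3.136, 0.0]
wrist_force: [-0.2, -0.5, -1.2]
opening: 25.7
finger_force: 49.5
t: 10.83
position: [542.9, 26.4, 148.4]
tool_rot: [-0.169, 3.125, 0.003]
wrist_force: [1.3, 0.5, 0.8]
opening: 47.1
finger_force: 0.0
10.83 [542.9  26.4 148.4] [-1.690e-01  3.125e+00  3.000e-03] F [1.3 0.5 0.8] op 47.1 ff 0.0
tool x [-0.994 -0.107 -0.009] y [-0.107  0.994  0.002]
[556.5 293.2 140. ] -> [-0.2185  1.3187  0.0296]
[556.5 293.2  11. ] -> [ 0.0059 -0.0012  0.645 ]
```

View pics/c8.png

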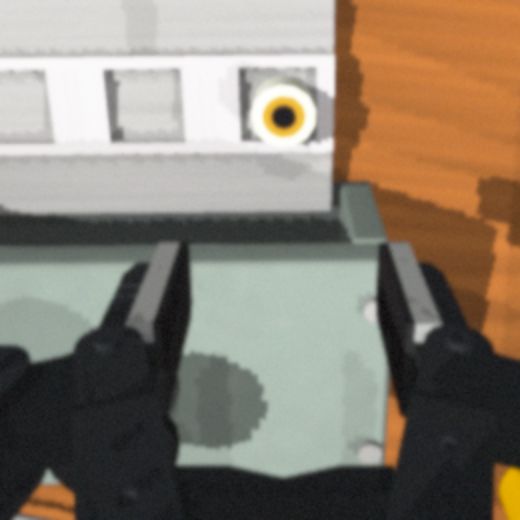

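```bash
cat >> h.py <<'E'
def ring(name,box,z,thr=(20,110,130)):
    """centre of brass (yellow) rings inside box (u0,v0,u1,v1), as world xy at height z"""
    c=np.load(f'pics/{name}.npz')['pixels']; u0,v0,u1,v1=box; hsv=cv2.cvtColor(c,cv2.COLOR_RGB2HSV)[v0:v1,u0:u1]
    m=cv2.inRange(hsv,(17,110,110),(32,255,255)); m=cv2.morphologyEx(m,cv2.MORPH_CLOSE,np.ones((3,3)))
    for k in cv2.findContours(m,cv2.RETR_EXTERNAL,cv2.CHAIN_APPROX_NONE)[0]:
        if len(k)<8: continue
        (x,y),r=cv2.minEnclosingCircle(k); print('ring',round(x+u0,1),round(y+v0,1),'r',round(r,1),px2w(name,[(x+u0,y+v0)],z)[0].round(1))
E
python3 -m pendant '[0,0,0,0,0,0,0.2]'; python3 - <<'E'
from h import *
snap('wrist','w9'); ring('w9',(250,100,440,290),32); ring('w9',(440,0,640,400),23)
st();shift((556.5,293.2,140),(556.5,293.2,11))
E
```

```text
t: 10.97
position: [538.7, 25.7, 141.2]
tool_rot: [-0.167, 3.135, 0.002]
wrist_force: [-0.4, -0.1, -0.1]
opening: 51.1
finger_force: 0.0
ring 321.9 196.5 r 10.2 [537.8  26.4  32. ]
ring 454.0 385.0 r 19.8 [739.4 192.7  23. ]
ring 608.9 242.3 r 10.6 [556.5 292.7  23. ]
11.02 [538.   25.4 139.9] [-1.670e-01  3.137e+00  1.000e-03] F [ 0.1  0.3 -0.3] op 51.3 ff 0.0
tool x [-0.994 -0.106 -0.   ] y [-0.106  0.994  0.001]
[556.5 293.2 140. ] -> [-2.3420e-01  1.3217e+00  4.0000e-04]
[556.5 293.2  11. ] -> [ 2.00e-04 -3.00e-04  6.45e-01]
```

```bash
python3 -m pendant '[0,0,0,-0.026,0.147,0,0.2, 0,0,0,-0.026,0.147,0,0.2, 0,0,0,-0.026,0.147,0,0.2, 0,0,0,-0.026,0.147,0,0.2, 0,0,0,-0.026,0.147,0,0.2, 0,0,0,-0.026,0.147,0,0.2, 0,0,0,-0.026,0.147,0,0.2, 0,0,0,-0.026,0.147,0,0.2, 0,0,0,-0.026,0.147,0,0.2, 0,0,0,0,0,0.15,0.2, 0,0,0,0,0,0.1,0.2, 0,0,0,0,0,0,0.2]'; python3 -m pendant '[0,0,0,0,0,0,0.2,0,0,0,0,0,0,0.2]'; python3 - <<'E'
from h import *
snap('wrist','w10'); ring('w10',(200,100,440,340),23)
st();shift((556.5,293,10))
E
```

```text
t: 12.02
position: [553.4, 291.7, 83.5]
tool_rot: [0.167, -3.129, 0.009]
wrist_force: [-1.9, 0.0, -0.6]
opening: 51.1
finger_force: 0.0
t: 12.18
position: [557.1, 293.3, 90.1]
tool_rot: [0.168, -3.137, 0.001]
wrist_force: [1.1, 0.4, 0.0]
opening: 51.6
finger_force: 0.0
ring 326.7 315.5 r 59.9 [641.5 306.8  23. ]
ring 210.5 292.0 r 10.9 [629.4 214.5  23. ]
ring 306.0 279.5 r 2.1 [610.3 287.4  23. ]
ring 426.5 288.5 r 17.0 [608.2 380.9  23. ]
ring 216.0 269.5 r 17.2 [608.9 218.7  23. ]
ring 394.5 258.0 r 2.7 [584.8 351.5  23. ]
ring 321.1 272.1 r 53.7 [602.7 298.2  23. ]
ring 226.0 245.5 r 27.1 [587.9 226.   23. ]
ring 205.5 224.0 r 8.9 [572.3 211.1  23. ]
ring 320.6 215.0 r 11.8 [556.5 292.9  23. ]
ring 205.0 195.0 r 3.0 [550.3 211.   23. ]
ring 204.0 174.0 r 4.5 [535.3 210.4  23. ]
ring 202.0 116.0 r 9.2 [496.8 209.6  23. ]
ring 429.5 169.0 r 69.7 [515.4 363.   23. ]
12.23 [557.4 293.5  90.9] [-0.167  3.136  0.   ] F [ 0.3 -0.6  0.5] op 51.3 ff 0.0
tool x [-0.994 -0.106 -0.001] y [-0.106  0.994  0.   ]
[556.5 293.   10. ] -> [ 0.0053 -0.0023  0.4043]
```

```bash
python3 -m pendant '[0,0,0,0.003,-0.002,0.12,0.2, 0,0,0,0,0,0.14,0.2, 0,0,0,0,0,0.1,0.2, 0,0,0,0,0,0.04,0.2, 0,0,0,0,0,0,0.2, 0,0,0,0,0,0,0.2, 0,0,0,0,0,0,-1, 0,0,0,0,0,0,-1, 0,0,0,0,0,0,-1, 0,0,0,0,0,0,-1, 0,0,0,0,0,0,-1, 0,0,0,0,0,0,-1]' 50; python3 - <<'E'
from h import *
st();snap('wrist','w11'); ring('w11',(270,200,370,340),23)
shift((556,292,100),(550,-95.5,100))
E
```

```text
t: 13.23
position: [557.2, 293.9, 12.0]
tool_rot: [-0.168, 3.134, 0.003]
wrist_force: [-1.2, -1.1, 4.7]
opening: 25.5
finger_force: 48.8
13.23 [557.2 293.9  12. ] [-1.680e-01  3.134e+00  3.000e-03] F [-1.2 -1.1  4.7] op 25.5 ff 48.782572746276855
ring 321.5 337.5 r 35.5 [594.3 298.2  23. ]
ring 321.4 273.0 r 18.8 [556.6 294.1  23. ]
tool x [-0.994 -0.107 -0.003] y [-0.107  0.994  0.002]
[556 292 100] -> [ 0.006  -0.0081 -0.4398]
[550.  -95.5 100. ] -> [ 0.2375 -1.9231 -0.0039]
```

```bash
python3 -m pendant '[0,0,0,0,0,-0.1,-1, 0,0,0,0,0,-0.16,-1, 0,0,0,0,0,-0.2,-1, 0,0,0,0.02,-0.161,0,-1, 0,0,0,0.02,-0.161,0,-1, 0,0,0,0.02,-0.161,0,-1, 0,0,0,0.02,-0.161,0,-1, 0,0,0,0.02,-0.161,0,-1, 0,0,0,0.02,-0.161,0,-1, 0,0,0,0.02,-0.161,0,-1, 0,0,0,0.02,-0.161,0,-1, 0,0,0,0.02,-0.161,0,-1]' 50; python3 -m pendant '[0,0,0,0.02,-0.161,0,-1, 0,0,0,0.02,-0.161,0,-1, 0,0,0,0.02,-0.161,0,-1, 0,0,0,0,0,0,-1, 0,0,0,0,0,0,-1]';  python3 - <<'E'
from h import *
s=st(); snap('wrist','w12'); ring('w12',(270,220,370,340),s['position'][2]+11)
ring('w12',(370,80,460,260),32)
c=np.load('pics/w12.npz')['pixels']; 
shift((550.5,-95.5,21))
E
```

```text
t: 14.28
position: [551.4, -0.2, 103.2]
tool_rot: [-0.168, 3.135, 0.001]
wrist_force: [0.9, -0.1, -0.2]
opening: 25.7
finger_force: 49.2
t: 14.7
position: [549.7, -97.8, 102.8]
tool_rot: [-0.163, 3.136, 0.0]
wrist_force: [0.0, 1.3, -0.4]
opening: 26.2
finger_force: 36.3
14.7 [549.7 -97.8 102.8] [-0.163  3.136  0.   ] F [ 0.   1.3 -0.4] op 26.2 ff 36.264665722846985
ring 321.5 273.0 r 18.9 [549.1 -97.5 113.8]
tool x [-0.994 -0.105 -0.001] y [-0.105  0.994  0.   ]
[550.5 -95.5  21. ] -> [-0.0032  0.0061  0.4086]
```

```bash
python3 -m pendant '[0,0,0,0,0,0,-1, 0,0,0,0,0,0,-1, 0,0,0,-0.004,0.006,0.1,-1, 0,0,0,0,0,0.1,-1, 0,0,0,0,0,0.1,-1, 0,0,0,0,0,0.06,-1, 0,0,0,0,0,0.03,-1, 0,0,0,0,0,0,-1, 0,0,0,0,0,0,-1]' 50; python3 - <<'E'
from h import *
s=st(); snap('wrist','w13'); ring('w13',(270,220,370,340),s['position'][2]+11)
E
```

```text
t: 15.5
position: [550.7, -94.4, 24.2]
tool_rot: [-0.17, 3.137, -0.0]
wrist_force: [0.6, -1.0, -0.0]
opening: 25.4
finger_force: 50.3
15.5 [550.7 -94.4  24.2] [-0.17   3.137 -0.   ] F [ 0.6 -1.  -0. ] op 25.4 ff 50.297901034355164
ring 321.5 273.0 r 18.9 [550.  -94.1  35.2]
```

```bash
python3 -m pendant '[0,0,0,0,-0.005,0.014,-1, 0,0,0,0,0,0,-1, 0,0,0,0,0,0,0.1, 0,0,0,0,0,0,0.1, 0,0,0,0,0,0,0.1, 0,0,0,0,0,-0.15,0.1, 0,0,0,0,0,-0.2,0.1, 0,0,0,0,0,-0.2,0.1, 0,0,0,0,0,0,0.1, 0,0,0,0,0,0,0.1, 0,0,0,0,0,0,0.1]'; python3 - <<'E'
from h import *
s=st(); snap('wrist','w14'); ring('w14',(240,120,470,240),32)
c=np.load('pics/w14.npz')['pixels'];cv2.imwrite('pics/c14.png',cv2.resize(c[80:260,220:480,::-1],None,fx=3,fy=3))
shift((457.5,-45.3,140),(457.5,-45.3,29))
E
```

```text
t: 16.47
position: [550.2, -95.9, 131.3]
tool_rot: [-0.167, 3.136, 0.001]
wrist_force: [-1.7, 1.0, -0.8]
opening: 46.5
finger_force: 0.0
16.47 [550.2 -95.9 131.3] [-1.670e-01  3.136e+00  1.000e-03] F [-1.7  1.  -0.8] op 46.5 ff 0.0
ring 467.5 202.0 r 9.1 [538.   22.5  32. ]
ring 321.4 201.5 r 10.7 [550.2 -95.6  32. ]
tool x [-0.994 -0.106  0.001] y [-0.106  0.994  0.   ]
[457.5 -45.3 140. ] -> [ 0.4315  0.3011 -0.0471]
[457.5 -45.3  29. ] -> [-6.00e-04 -2.00e-04  5.55e-01]
```

View pics/c14.png

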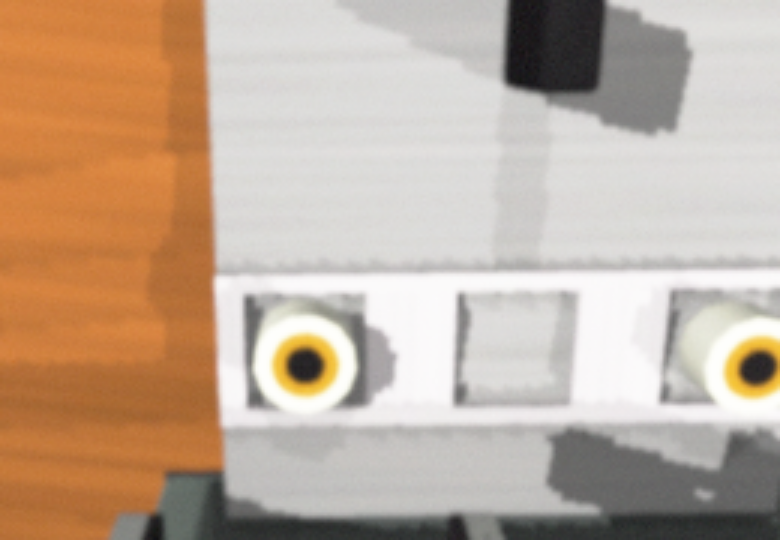

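```bash
python3 -m pendant '[0,0,0,0.108,0.075,0,0.1, 0,0,0,0.108,0.075,0,0.1, 0,0,0,0.108,0.075,0,0.1, 0,0,0,0.108,0.075,0,0.1, 0,0,0,0,0,0,0.1, 0,0,0,0,0,0.1,0.1, 0,0,0,0,0,0.15,0.1, 0,0,0,0,0,0.15,0.1, 0,0,0,0,0,0.1,0.1, 0,0,0,0,0,0.02,0.1, 0,0,0,0,0,0,0.1, 0,0,0,0,0,0,0.1]'; python3 -m pendant '[0,0,0,0,0,0,-1, 0,0,0,0,0,0,-1, 0,0,0,0,0,0,-1, 0,0,0,0,0,0,-1, 0,0,0,0,0,0,-1, 0,0,0,0,0,0,-1]' 50
```

```text
t: 17.52
position: [458.2, -45.6, 27.1]
tool_rot: [0.168, -3.136, 0.001]
wrist_force: [-0.5, -0.0, 1.1]
opening: 47.2
finger_force: 0.0
t: 18.02
position: [459.0, -46.3, 28.4]
tool_rot: [-0.17, 3.135, -0.001]
wrist_force: [1.5, -8.8, 3.1]
opening: 13.2
finger_force: 50.6
```

```bash
python3 -m pendant '[0,0,0,-0.02,0,0,-1, 0,0,0,-0.04,0,0,-1, 0,0,0,-0.05,0,0,-1, 0,0,0,-0.05,0,0,-1, 0,0,0,-0.05,0,0,-1, 0,0,0,-0.05,0,0,-1, 0,0,0,-0.05,0,0,-1, 0,0,0,-0.05,0,0,-1, 0,0,0,-0.05,0,0,-1, 0,0,0,-0.04,0,0,-1, 0,0,0,-0.02,0,0,-1, 0,0,0,0,0,0,-1]'; python3 -m pendant '[0,0,0,-0.02,0,0,-1, 0,0,0,-0.01,0,0,-1, 0,0,0,-0.01,0,0,-1, 0,0,0,0,0,0,-1]'
```

```text
t: 19.02
position: [552.8, -35.2, 28.5]
tool_rot: [-0.169, 3.135, 0.0]
wrist_force: [-0.2, -0.5, 2.8]
opening: 13.2
finger_force: 50.8
t: 19.35
position: [557.8, -34.7, 28.4]
tool_rot: [0.168, -3.135, 0.0]
wrist_force: [-10.5, 3.1, 14.4]
opening: 13.2
finger_force: 52.3
```

```bash
python3 -m pendant '[0,0,0,-0.01,0,0,-1, 0,0,0,-0.01,0,0,-1, 0,0,0,0,0,0,-1, 0,0,0,0,0,0,-1]'; python3 -m pendant '[0,0,0,0,0,0,0.1, 0,0,0,0,0,0,0.1, 0,0,0,0,0,0,0.1, 0,0,0,0.01,0,-0.15,0.1, 0,0,0,0,0,-0.2,0.1, 0,0,0,0,0,-0.2,0.1, 0,0,0,0,0,-0.2,-1, 0,0,0,0,0,0,-1,0,0,0,0,0,0,-1,0,0,0,0,0,0,-1]';python3 - <<'E'
from h import *
st(); snap('wrist','w15'); c=np.load('pics/w15.npz')['pixels']
# slide front edge row & plunger head
shift((638.5,-24,175),(638.5,-24,122)); print([tuple(c[v,345]) for v in range(90,190,6)])
E
```

```text
t: 19.68
position: [557.9, -34.7, 28.3]
tool_rot: [0.167, -3.129, 0.001]
wrist_force: [-23.5, 5.9, 26.2]
opening: 12.9
finger_force: 54.2
t: 20.52
position: [561.5, -34.4, 177.2]
tool_rot: [-0.167, 3.136, 0.001]
wrist_force: [-0.4, 0.2, -0.6]
opening: 0.5
finger_force: 0.0
20.52 [561.5 -34.4 177.2] [-1.670e-01  3.136e+00  1.000e-03] F [-0.4  0.2 -0.6] op 0.5 ff 0.0
tool x [-0.994 -0.106  0.001] y [-0.106  0.994  0.   ]
[638.5 -24.  175. ] -> [-0.391   0.011   0.0062]
[638.5 -24.  122. ] -> [-3.00e-04 -1.00e-04  2.65e-01]
[(np.uint8(213), np.uint8(131), np.uint8(65)), (np.uint8(211), np.uint8(130), np.uint8(67)), (np.uint8(212), np.uint8(132), np.uint8(68)), (np.uint8(200), np.uint8(125), np.uint8(60)), (np.uint8(214), np.uint8(132), np.uint8(63)), (np.uint8(222), np.uint8(138), np.uint8(69)), (np.uint8(224), np.uint8(141), np.uint8(71)), (np.uint8(215), np.uint8(130), np.uint8(68)), (np.uint8(203), np.uint8(124), np.uint8(64)), (np.uint8(191), np.uint8(116), np.uint8(52)), (np.uint8(217), np.uint8(133), np.uint8(66)), (np.uint8(186), np.uint8(112), np.uint8(53)), (np.uint8(175), np.uint8(146), np.uint8(131)), (np.uint8(231), np.uint8(228), np.uint8(228)), (np.uint8(143), np.uint8(141), np.uint8(140)), (np.uint8(113), np.uint8(112), np.uint8(112)), (np.uint8(114), np.uint8(113), np.uint8(113))]
```

```bash
python3 -m pendant '[0,0,0,-0.13,0.004,0,-1, 0,0,0,-0.13,0.004,0,-1, 0,0,0,-0.13,0.004,0,-1, 0,0,0,0,0,0,-1, 0,0,0,0,0,0.13,-1, 0,0,0,0,0,0.12,-1, 0,0,0,0,0,0.03,-1, 0,0,0,0,0,0.03,-1, 0,0,0,0,0,0.03,-1, 0,0,0,0,0,0.02,-1, 0,0,0,0,0,0.02,-1, 0,0,0,0,0,0,-1]'; python3 -m pendant '[0,0,0,0,0,0.01,-1, 0,0,0,0,0,0.01,-1, 0,0,0,0,0,0,-1]'
```

```text
t: 21.57
position: [638.0, -24.1, 101.7]
tool_rot: [0.168, -3.135, 0.001]
wrist_force: [-5.9, 1.8, 9.2]
opening: -0.3
finger_force: 4.9
t: 21.82
position: [638.2, -24.1, 98.5]
tool_rot: [0.168, -3.136, 0.001]
wrist_force: [-5.4, 0.0, 10.6]
opening: -0.1
finger_force: 5.5
```

```bash
python3 -m pendant '[0,0,0,0,0,0.01,-1, 0,0,0,0,0,0.01,-1, 0,0,0,0,0,0.01,-1, 0,0,0,0,0,0,-1, 0,0,0,0,0,0,-1]'
```

```text
t: 22.23
position: [638.4, -24.2, 97.8]
tool_rot: [-0.171, 3.135, -0.002]
wrist_force: [-21.3, 3.2, 44.0]
opening: 0.3
finger_force: 22.0
```

```bash
python3 -m pendant '[0,0,0,0,0,-0.05,-1, 0,0,0,0,0,-0.1,-1, 0,0,0,0,0,-0.1,-1, 0,0,0,0,0,0,-1, 0,0,0,0,0,0,-1, 0,0,0,0,0,0,-1, 0,0,0,0,0,0,-1, 0,0,0,0,0,0,-1]'; python3 - <<'E'
from h import *
st(); snap('top','t16')
c=np.load('pics/t16.npz')['pixels']
E
python3 -m pendant '[0,0,0,0,0,0.08,-1, 0,0,0,0,0,0.04,-1, 0,0,0,0,0,0.03,-1, 0,0,0,0,0,0.03,-1, 0,0,0,0,0,0.03,-1, 0,0,0,0,0,0.02,-1, 0,0,0,0,0,0.01,-1, 0,0,0,0,0,0,-1, 0,0,0,0,0,0,-1, 0,0,0,0,0,0,-1]'
```

```text
t: 22.9
position: [638.3, -23.8, 140.1]
tool_rot: [0.167, -3.135, 0.0]
wrist_force: [-0.2, 1.0, 0.1]
opening: -0.2
finger_force: 0.0
22.9 [638.3 -23.8 140.1] [ 0.167 -3.135  0.   ] F [-0.2  1.   0.1] op -0.2 ff 0.0
t: 23.78
position: [639.1, -23.7, 97.9]
tool_rot: [-0.17, 3.135, -0.001]
wrist_force: [-14.3, 3.4, 35.2]
opening: -0.3
finger_force: 17.7
```

```bash
python3 -m pendant '[0,0,0,0,0,-0.05,-1, 0,0,0,0,0,-0.1,-1, 0,0,0,0,0,-0.1,-1, 0,0,0,0,0,-0.18,-1, 0,0,0,0,0,0,-1, 0,0,0,0.13,-0.004,0,0.1, 0,0,0,0.14,-0.004,0,0.1, 0,0,0,0.13,-0.003,0,0.1, 0,0,0,0,0,0,0.1, 0,0,0,0,0,0,0.1, 0,0,0,0,0,0,0.1]'; python3 - <<'E'
from h import *
st(); shift((558,-34.7,29))
E
```

```text
t: 24.7
position: [559.9, -34.4, 179.3]
tool_rot: [-0.168, 3.137, -0.0]
wrist_force: [0.7, 0.7, 0.5]
opening: 47.2
finger_force: 0.0
24.7 [559.9 -34.4 179.3] [-0.168  3.137 -0.   ] F [0.7 0.7 0.5] op 47.2 ff 0.0
tool x [-0.994 -0.107 -0.001] y [-0.107  0.994 -0.   ]
[558.  -34.7  29. ] -> [ 1.020e-02 -4.000e-04  7.513e-01]
```

```bash
python3 -m pendant '[0,0,0,0.01,0,0.15,0.1, 0,0,0,0,0,0.18,0.1, 0,0,0,0,0,0.18,0.1, 0,0,0,0,0,0.15,0.1, 0,0,0,0,0,0.09,0.1, 0,0,0,0,0,0,0.1, 0,0,0,0,0,0,-1, 0,0,0,0,0,0,-1, 0,0,0,0,0,0,-1, 0,0,0,0,0,0,-1, 0,0,0,0,0,0,-1, 0,0,0,0,0,0,-1]' 50 && python3 -m pendant '[0,0,0,0.03,0,0,-1, 0,0,0,0.05,0,0,-1, 0,0,0,0.05,0,0,-1, 0,0,0,0.05,0,0,-1, 0,0,0,0.05,0,0,-1, 0,0,0,0.05,0,0,-1, 0,0,0,0.05,0,0,-1, 0,0,0,0.05,0,0,-1, 0,0,0,0.05,0,0,-1, 0,0,0,0.04,0,0,-1, 0,0,0,0.03,0,0,-1, 0,0,0,0.01,0,0,-1]'; python3 -m pendant '[0,0,0,0.005,0,0,-1, 0,0,0,0.005,0,0,-1, 0,0,0,0,0,0,-1, 0,0,0,0,0,0,-1]'
```

```text
t: 25.7
position: [559.0, -34.5, 30.6]
tool_rot: [-0.169, 3.134, 0.0]
wrist_force: [1.6, -2.1, 5.7]
opening: 13.3
finger_force: 50.5
t: 26.7
position: [459.7, -46.1, 30.7]
tool_rot: [-0.17, 3.129, -0.001]
wrist_force: [21.1, -19.6, -15.5]
opening: 13.2
finger_force: 49.4
t: 27.03
position: [459.7, -46.0, 30.7]
tool_rot: [-0.171, 3.127, -0.001]
wrist_force: [20.9, -19.6, -12.1]
opening: 13.1
finger_force: 49.6
```

```bash
python3 -m pendant '[0,0,0,-0.015,0,0,-1, 0,0,0,0,0,0,0.1, 0,0,0,0,0,0,0.1, 0,0,0,0,0,0,0.1, 0,0,0,0,0,-0.15,0.1, 0,0,0,0,0,-0.2,0.1, 0,0,0,0,0,-0.2,0.1, 0,0,0,0,0,0,0.2, 0,0,0,0,0,0,0.2, 0,0,0,0,0,0,0.2]' && python3 - <<'E'
from h import *
st(); snap('wrist','w17'); ring('w17',(200,200,480,360),32); shift((550.5,-95.6,140),(550.5,-95.6,21))
E
```

```text
t: 27.87
position: [456.5, -45.2, 139.1]
tool_rot: [-0.167, 3.137, 0.001]
wrist_force: [0.1, 0.5, -0.5]
opening: 50.9
finger_force: 0.0
27.87 [456.5 -45.2 139.1] [-1.670e-01  3.137e+00  1.000e-03] F [ 0.1  0.5 -0.5] op 50.9 ff 0.0
tool x [-0.994 -0.106  0.001] y [-0.106  0.994  0.   ]
[550.5 -95.6 140. ] -> [-0.4424 -0.2999 -0.0087]
[550.5 -95.6  21. ] -> [-8.00e-04 -2.00e-04  5.95e-01]
```

```bash
python3 -m pendant '[0,0,0,-0.111,-0.075,0,0.2, 0,0,0,-0.111,-0.075,0,0.2, 0,0,0,-0.111,-0.075,0,0.2, 0,0,0,-0.109,-0.075,0,0.2, 0,0,0,0,0,0,0.2, 0,0,0,0,0,0,0.2, 0,0,0,0,0,0,0.2]' && python3 - <<'E'
from h import *
st(); snap('wrist','w18'); ring('w18',(270,120,370,260),32);ring('w18',(420,120,520,260),32); shift((550.5,-95.6,140),(550.5,-95.6,21))
E
```

```text
t: 28.5
position: [550.0, -95.7, 137.3]
tool_rot: [0.166, -3.133, 0.0]
wrist_force: [-0.0, 0.0, 0.3]
opening: 50.8
finger_force: 0.0
28.5 [550.  -95.7 137.3] [ 0.166 -3.133  0.   ] F [-0.   0.   0.3] op 50.8 ff 0.0
ring 321.0 198.7 r 10.4 [549.2 -95.8  32. ]
ring 468.5 199.0 r 11.0 [536.5  25.8  32. ]
tool x [-0.994 -0.106  0.003] y [-0.106  0.994  0.   ]
[550.5 -95.6 140. ] -> [-0.002  -0.0006 -0.0109]
[550.5 -95.6  21. ] -> [-1.60e-03 -1.00e-04  5.95e-01]
```

```bash
python3 -m pendant '[0,0,0,0.002,0,0.12,0.1, 0,0,0,0,0,0.16,0.1, 0,0,0,0,0,0.16,0.1, 0,0,0,0,0,0.1,0.1, 0,0,0,0,0,0.045,0.1, 0,0,0,0,0,0,0.1, 0,0,0,0,0,0,-1, 0,0,0,0,0,0,-1, 0,0,0,0,0,0,-1, 0,0,0,0,0,0,-1, 0,0,0,0,0,0,-1, 0,0,0,0,0,0,-1]' 50; python3 -m pendant '[0,0,0,0,0,-0.1,-1, 0,0,0,0,0,-0.15,-1, 0,0,0,0,0,-0.2,-1, 0,0,0,0,0,0,-1, 0,0,0,0,0,0,-1]'; python3 - <<'E'
from h import *
s=st(); snap('wrist','w19'); ring('w19',(270,220,370,340),s['position'][2]+11); shift((520,-300,110),(520,-300,20))
E
```

```text
t: 29.55
position: [552.1, -95.5, 23.7]
tool_rot: [-0.168, 3.134, 0.0]
wrist_force: [-1.6, 2.6, 8.3]
opening: 25.2
finger_force: 49.8
t: 29.97
position: [552.9, -95.5, 115.3]
tool_rot: [-0.167, 3.131, 0.001]
wrist_force: [-0.0, 0.6, -1.7]
opening: 25.3
finger_force: 49.2
29.97 [552.9 -95.5 115.3] [-1.670e-01  3.131e+00  1.000e-03] F [-0.   0.6 -1.7] op 25.3 ff 49.16149914264679
ring 321.5 266.5 r 18.8 [548.6 -95.6 126.3]
tool x [-0.994 -0.106 -0.003] y [-0.106  0.994  0.001]
[ 520 -300  110] -> [ 0.2653 -0.9997  0.0159]
[ 520 -300   20] -> [ 1.4e-03 -2.0e-04  4.5e-01]
```

```bash
python3 -m pendant '[0,0,0,0.0235,-0.152,0,-1, 0,0,0,0.0235,-0.152,0,-1, 0,0,0,0.0235,-0.152,0,-1, 0,0,0,0.0235,-0.152,0,-1, 0,0,0,0.0235,-0.152,0,-1, 0,0,0,0.0235,-0.152,0,-1, 0,0,0,0.0235,-0.152,0,-1, 0,0,0,0,0,0,-1, 0,0,0,0,0,0,-1]'; python3 - <<'E'
from h import *
s=st(); snap('wrist','w20'); ring('w20',(270,220,370,340),s['position'][2]+10); shift((543,-311,17))
E
```

```text
t: 30.77
position: [539.6, -312.1, 110.2]
tool_rot: [0.163, -3.135, -0.002]
wrist_force: [0.5, 1.6, -0.5]
opening: 25.1
finger_force: 49.3
30.77 [ 539.6 -312.1  110.2] [ 1.630e-01 -3.135e+00 -2.000e-03] F [ 0.5  1.6 -0.5] op 25.1 ff 49.30365264415741
ring 321.5 267.0 r 18.7 [ 536.3 -312.1  120.2]
tool x [-0.995 -0.105  0.002] y [-0.105  0.995  0.001]
[ 543 -311   17] -> [-0.0168 -0.0019  0.4675]
```

```bash
python3 -m pendant '[0,0,0,0,0,0.1,-1, 0,0,0,0,0,0.15,-1, 0,0,0,0,0,0.12,-1, 0,0,0,0,0,0.06,-1, 0,0,0,0,0,0.02,-1, 0,0,0,0,0,0,-1, 0,0,0,0,0,0,-1, 0,0,0,0,0,0,-1]'
```

```text
t: 31.48
position: [542.1, -310.9, 23.6]
tool_rot: [-0.169, 3.135, -0.001]
wrist_force: [0.0, 0.6, 0.3]
opening: 25.1
finger_force: 49.3
```

```bash
python3 -m pendant '[0,0,0,0,0,0.02,-1, 0,0,0,0,0,0.01,-1, 0,0,0,0,0,0,-1, 0,0,0,0,0,0,-1]'; python3 -m pendant '[0,0,0,0,0,0.005,-1, 0,0,0,0,0,0,-1, 0,0,0,0,0,0,-1]'
```

```text
t: 31.82
position: [540.9, -310.9, 16.2]
tool_rot: [-0.168, 3.137, -0.0]
wrist_force: [0.8, 0.6, -0.5]
opening: 25.0
finger_force: 49.3
t: 32.07
position: [541.1, -310.9, 15.8]
tool_rot: [-0.168, 3.137, -0.001]
wrist_force: [-1.4, 1.4, 5.8]
opening: 25.4
finger_force: 49.9
```

Contact with the tray floor. Release and go for the second roller.

```bash
python3 -m pendant '[0,0,0,0,0,0,0, 0,0,0,0,0,0,0, 0,0,0,0,0,0,0, 0,0,0,0,0,-0.15,0.1, 0,0,0,0,0,-0.2,0.1, 0,0,0,0,0,-0.2,0.2, 0,0,0,0,0,0,0.2, 0,0,0,0,0,0,0.2]'; python3 - <<'E'
from h import *
s=st(); snap('wrist','w21'); ring('w21',(250,100,390,300),24); shift((538.5,25.5,130))
E
```

```text
t: 32.73
position: [542.7, -311.3, 128.2]
tool_rot: [-0.168, 3.132, -0.003]
wrist_force: [-0.5, 0.9, -0.9]
opening: 51.3
finger_force: 0.0
32.73 [ 542.7 -311.3  128.2] [-1.680e-01  3.132e+00 -3.000e-03] F [-0.5  0.9 -0.9] op 51.3 ff 0.0
ring 322.6 194.0 r 10.4 [ 538.3 -310.7   24. ]
tool x [-0.994 -0.106 -0.002] y [-0.106  0.994 -0.   ]
[538.5  25.5 130. ] -> [-0.1643  1.6734 -0.0195]
```

```bash
python3 -m pendant '[0,0,0,-0.0165,0.167,0,0.2, 0,0,0,-0.0165,0.167,0,0.2, 0,0,0,-0.0165,0.167,0,0.2, 0,0,0,-0.0165,0.167,0,0.2, 0,0,0,-0.0165,0.167,0,0.2, 0,0,0,-0.0165,0.167,0,0.2, 0,0,0,-0.0165,0.167,0,0.2, 0,0,0,-0.0165,0.167,0,0.2, 0,0,0,-0.0165,0.167,0,0.2, 0,0,0,-0.0165,0.167,0,0.2, 0,0,0,0,0,0,0.2, 0,0,0,0,0,0,0.2]'; python3 - <<'E'
from h import *
s=st(); snap('wrist','w22'); ring('w22',(250,100,390,300),32); shift((538,25.8,130),(538,25.8,21))
E
```

```text
t: 33.78
position: [537.4, 26.3, 123.8]
tool_rot: [0.172, -3.135, 0.001]
wrist_force: [-0.3, -0.4, 0.2]
opening: 51.3
finger_force: 0.0
33.78 [537.4  26.3 123.8] [ 1.720e-01 -3.135e+00  1.000e-03] F [-0.3 -0.4  0.2] op 51.3 ff 0.0
ring 321.2 204.0 r 11.0 [536.8  26.3  32. ]
tool x [-0.994 -0.108  0.002] y [-0.108  0.994 -0.001]
[538.   25.8 130. ] -> [-0.0033  0.0026 -0.0306]
[538.   25.8  21. ] -> [-1.30e-03  3.00e-04  5.45e-01]
```

```bash
python3 -m pendant '[0,0,0,0.001,-0.001,0.12,0.1, 0,0,0,0,0,0.16,0.1, 0,0,0,0,0,0.14,0.1, 0,0,0,0,0,0.08,0.1, 0,0,0,0,0,0.02,0.1, 0,0,0,0,0,0,0.1, 0,0,0,0,0,0,-1, 0,0,0,0,0,0,-1, 0,0,0,0,0,0,-1, 0,0,0,0,0,0,-1, 0,0,0,0,0,0,-1, 0,0,0,0,0,0,-1]' 50; python3 -m pendant '[0,0,0,0,0,-0.1,-1, 0,0,0,0,0,-0.15,-1, 0,0,0,0,0,-0.2,-1, 0,0,0,0,0,0,-1, 0,0,0,0,0,0,-1]'; python3 - <<'E'
from h import *
s=st(); snap('wrist','w23'); ring('w23',(270,220,370,340),s['position'][2]+11); shift((455,-311,110))
E
```

```text
t: 34.83
position: [538.9, 24.7, 22.3]
tool_rot: [-0.168, 3.135, 0.0]
wrist_force: [0.1, -1.9, 7.2]
opening: 25.5
finger_force: 49.6
t: 35.25
position: [539.6, 25.4, 113.9]
tool_rot: [-0.168, 3.131, 0.003]
wrist_force: [-0.8, -0.5, -2.1]
opening: 25.3
finger_force: 49.2
35.25 [539.6  25.4 113.9] [-1.680e-01  3.131e+00  3.000e-03] F [-0.8 -0.5 -2.1] op 25.3 ff 49.19989764690399
ring 321.5 269.5 r 18.8 [537.   25.5 124.9]
tool x [-0.994 -0.106 -0.002] y [-0.106  0.994  0.001]
[ 455 -311  110] -> [ 0.5929 -1.6261  0.0073]
```

```bash
python3 -m pendant '[0,0,0,0.059,-0.163,0,-1, 0,0,0,0.059,-0.163,0,-1, 0,0,0,0.059,-0.163,0,-1, 0,0,0,0.059,-0.163,0,-1, 0,0,0,0.059,-0.163,0,-1, 0,0,0,0.059,-0.163,0,-1, 0,0,0,0.059,-0.163,0,-1, 0,0,0,0.059,-0.163,0,-1, 0,0,0,0.059,-0.163,0,-1, 0,0,0,0.059,-0.163,0,-1, 0,0,0,0,0,0,-1, 0,0,0,0,0,0,-1]'; python3 -m pendant '[0,0,0,0,0,0.1,-1, 0,0,0,0,0,0.15,-1, 0,0,0,0,0,0.12,-1, 0,0,0,0,0,0.06,-1, 0,0,0,0,0,0.02,-1, 0,0,0,0,0,0,-1, 0,0,0,0,0,0,-1, 0,0,0,0,0,0,-1]'
```

```text
t: 36.3
position: [453.7, -313.3, 109.4]
tool_rot: [0.162, -3.135, -0.002]
wrist_force: [0.3, -0.8, -1.1]
opening: 25.6
finger_force: 49.4
t: 36.97
position: [456.3, -312.0, 22.0]
tool_rot: [-0.169, 3.136, -0.001]
wrist_force: [0.2, -0.1, -0.2]
opening: 25.4
finger_force: 49.4
```

```bash
python3 -m pendant '[0,0,0,0,0,0.02,-1, 0,0,0,0,0,0.01,-1, 0,0,0,0,0,0,-1, 0,0,0,0,0,0,-1]'; python3 -m pendant '[0,0,0,0,0,0.006,-1, 0,0,0,0,0,0,-1, 0,0,0,0,0,0,-1]'
```

```text
t: 37.3
position: [455.4, -312.1, 15.2]
tool_rot: [-0.167, 3.137, -0.0]
wrist_force: [1.1, -0.3, -1.1]
opening: 25.5
finger_force: 49.4
t: 37.55
position: [455.6, -312.3, 14.4]
tool_rot: [-0.168, 3.137, -0.0]
wrist_force: [-1.4, 1.8, 5.5]
opening: 25.6
finger_force: 49.9
```

```bash
python3 -m pendant '[0,0,0,0,0,0,0, 0,0,0,0,0,0,0, 0,0,0,0,0,0,0, 0,0,0,0,0,-0.15,0.1, 0,0,0,0,0,-0.2,0.1, 0,0,0,0,0,-0.2,0.1, 0,0,0,0,0,0,0.1, 0,0,0,0,0,0,0.1]'; python3 - <<'E'
from h import *
s=st(); snap('wrist','w24'); ring('w24',(250,100,390,300),24); shift((457.5,-45.5,125),(457.5,-45.5,29))
E
```

```text
t: 38.22
position: [457.1, -312.6, 126.6]
tool_rot: [-0.168, 3.132, -0.003]
wrist_force: [-0.6, 0.4, -0.5]
opening: 47.0
finger_force: 0.0
38.22 [ 457.1 -312.6  126.6] [-1.680e-01  3.132e+00 -3.000e-03] F [-0.6  0.4 -0.5] op 47.0 ff 0.0
ring 313.9 284.5 r 9.2 [ 538.1 -310.7   24. ]
ring 322.5 196.0 r 10.5 [ 453.9 -312.    24. ]
tool x [-0.994 -0.106 -0.002] y [-0.106  0.994 -0.   ]
[457.5 -45.5 125. ] -> [-0.1503  1.3245 -0.0016]
[457.5 -45.5  29. ] -> [1.0e-03 2.0e-04 4.8e-01]
```

Both stand in the tray. Now back to the grip tab to push the slide home.

```bash
python3 -m pendant '[0,0,0,-0.018,0.166,0,0.1, 0,0,0,-0.019,0.166,0,0.1, 0,0,0,-0.019,0.166,0,0.1, 0,0,0,-0.019,0.166,0,0.1, 0,0,0,-0.019,0.166,0,0.1, 0,0,0,-0.019,0.166,0,0.1, 0,0,0,-0.019,0.166,0,0.1, 0,0,0,-0.019,0.163,0,0.1, 0,0,0,0,0,0,0.1, 0,0,0,0,0,0,0.1, 0,0,0,0,0,0,0.1]'; python3 - <<'E'
from h import *
st(); shift((458,-45.5,28))
E
```

```text
t: 39.18
position: [456.5, -45.4, 122.9]
tool_rot: [0.169, -3.135, 0.001]
wrist_force: [0.2, -0.5, -0.5]
opening: 47.2
finger_force: 0.0
39.18 [456.5 -45.4 122.9] [ 1.690e-01 -3.135e+00  1.000e-03] F [ 0.2 -0.5 -0.5] op 47.2 ff 0.0
tool x [-0.994 -0.108  0.002] y [-0.108  0.994 -0.   ]
[458.  -45.5  28. ] -> [-0.0087 -0.001   0.4744]
```

```bash
python3 -m pendant '[0,0,0,-0.005,0,0.12,0.1, 0,0,0,0,0,0.15,0.1, 0,0,0,0,0,0.14,0.1, 0,0,0,0,0,0.06,0.1, 0,0,0,0,0,0,0.1, 0,0,0,0,0,0,-1, 0,0,0,0,0,0,-1, 0,0,0,0,0,0,-1, 0,0,0,0,0,0,-1, 0,0,0,0,0,0,-1, 0,0,0,0,0,0,-1]' 50 && python3 -m pendant '[0,0,0,-0.03,0,0,-1, 0,0,0,-0.05,0,0,-1, 0,0,0,-0.05,0,0,-1, 0,0,0,-0.05,0,0,-1, 0,0,0,-0.05,0,0,-1, 0,0,0,-0.05,0,0,-1, 0,0,0,-0.05,0,0,-1, 0,0,0,-0.05,0,0,-1, 0,0,0,-0.05,0,0,-1, 0,0,0,-0.05,0,0,-1, 0,0,0,-0.03,0,0,-1, 0,0,0,0,0,0,-1]'; python3 -m pendant '[0,0,0,0,0,0,-1, 0,0,0,-0.005,0,0,-1, 0,0,0,0,0,0,-1]'
```

```text
t: 40.1
position: [459.0, -46.2, 31.0]
tool_rot: [-0.169, 3.135, -0.001]
wrist_force: [3.5, -10.4, -4.6]
opening: 13.0
finger_force: 49.8
t: 41.1
position: [558.2, -34.6, 31.0]
tool_rot: [0.168, -3.134, 0.0]
wrist_force: [-11.4, 1.9, 14.7]
opening: 13.2
finger_force: 52.5
t: 41.35
position: [558.2, -34.6, 31.0]
tool_rot: [0.167, -3.134, 0.0]
wrist_force: [-12.8, 3.1, 13.8]
opening: 13.2
finger_force: 52.4
```

Home (99.9 mm travel, on the stop). Push a touch more, release, retreat, and take the last look.

```bash
python3 -m pendant '[0,0,0,-0.01,0,0,-1, 0,0,0,0,0,0,-1, 0,0,0,0.01,0,0,-1, 0,0,0,0,0,0,0.1, 0,0,0,0,0,0,0.1, 0,0,0,0,0,0,0.1, 0,0,0,0.01,0,-0.15,0.1, 0,0,0,0,0,-0.2,0.1, 0,0,0,0,0,-0.2,0.1, 0,0,0,0,0,-0.2,0.1]'; python3 -m pendant '[0,0,0,0.15,0,0,0.1, 0,0,0,0.15,0,0,0.1, 0,0,0,0.15,0,0,0.1, 0,0,0,0,0,0,0.1, 0,0,0,0,0,0,0.1]';python3 - <<'E'
from h import *
st(); c=snap('side','s25'); a=snap('wrist','w25')
cv2.imwrite('pics/f.png',np.vstack([cv2.resize(c['pixels'][140:400,160:400],(600,290)),cv2.resize(a['pixels'],(600,300))])[:,:,::-1])
E
```

```text
t: 42.18
position: [558.8, -34.6, 181.8]
tool_rot: [-0.168, 3.137, -0.0]
wrist_force: [2.0, 0.8, -0.7]
opening: 46.9
finger_force: 0.0
t: 42.6
position: [468.7, -44.2, 180.9]
tool_rot: [-0.168, 3.135, 0.001]
wrist_force: [1.0, 0.2, 0.9]
opening: 47.1
finger_force: 0.0
42.6 [468.7 -44.2 180.9] [-1.680e-01  3.135e+00  1.000e-03] F [1.  0.2 0.9] op 47.1 ff 0.0
```

View pics/f.png

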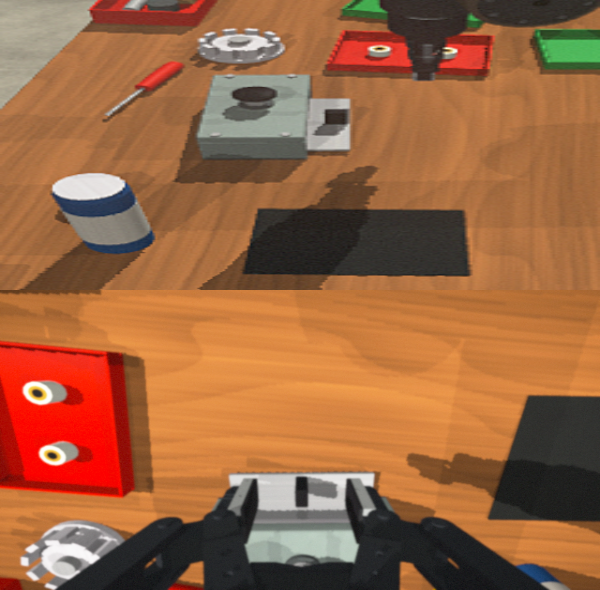

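The final picture shows the mat empty, both rollers upright in the red tray (about (378,50) and (448,52)), the slide home and the bystanders in place.

```bash
python3 -c "
from station import ctrl
print(ctrl.finish_job())"
```

```text
the job is handed in; nothing more can be done
None
```

The job is handed in: both rollers (only two were on the mat) got two full plunger strokes with the slide home and now stand upright in the red tray, and the slide is pushed fully home.

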